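Wedge the spring clip off the guide rod

ROBOT

A 6-joint arm with a two-finger parallel gripper is mounted at the origin on the work surface. World frame = base frame: x ahead of the robot, y to its left, z up, the work surface at z = 0. Lengths are in m, angles in degrees, forces in N, time in s.
With the tool pointing down it reaches from about 0.375 to 0.9 m from the base axis. Payload 3.1 kg.
Tool frame: the origin (TCP) lies at the very end of the fingers, on their centre line; the grasp point (between the pads) lies 19 mm behind it; x points along the fingers, z is the direction in which the jaws open and shut, and the axes are right-handed (so a half turn about x gives the same grasp; the last joint's range is limited). The gripper opens to 87 mm and grips with 3 to 60 N. Pads are 19 mm wide; open, the fingers measure 117 mm over their backs; the gripper's body (75 mm by 190 mm) begins 51 mm behind the grasp point.
Start: joints at [-86.545, 30.224, 82.088, -0, 67.689, -10.227], TCP at [0.148, -0.607, 0.223] pointing down, gripper open.
Joint ranges: [-176.69, 176.69], [-43.24, 126.21], [12.49, 139.97], [-82, 262], [0, 151.66], [-163.58, 163.58]. Speed limits (degrees/s): [159.86, 159.86, 180, 180, 180, 180].

INTERFACE

Orientations are given as a 3x3 rotation matrix whose columns are the frame's x, y, z axes.
In Python, from rig import bot gives the robot as it stands.
- The arm moves only by the tool send_rows, never from a script. Its arguments are lists of equal length, an entry for each row: "fingers": the opening, from 0 (shut) to 1 (fully open); "dp": the shift along the world's x, y, z in mm, a list of three; "turn": the turn, a rotation vector about the world's x, y, z in rad, a list of three. In form: {"fingers": [fingers, ...], "dp": [[tx, ty, tz], ...], "turn": [[rx, ry, rz], ...]}. A call has 1 to 10 rows; each row is the pose to reach, as a shift and turn from the pose measured when the call began; what a row does not reach only later rows make up. A row lasts 1/12 s, in which the tool goes at most 41.7 mm and 7.16 degrees, less where a joint would pass 70% of its speed; a pose out of reach is approached as far as the arm can. A call with a gripper value outside its range is refused whole. The fingers move at their own pace and stop on an object; the grip force is fixed at half the most. Time passes only in rows, so rows that repeat a pose let the fingers close. It gives the time, the measured TCP pose, the force and the opening at its end, in the units of the state.
- bot.read_state(): the state, without advancing time (a new reading comes with each control period).
- bot.capture(name): name is "scene" or "side" or "wrist"; returns a dict with "img" (480x640x3 uint8, blue, green, red), "z_map" (480x640 float32, m along the optical axis (not along the pixel's ray), 0 where there is no reading), "mtx" (3x3 intrinsics, pixels), "origin" and "orientation" of the camera in the world; the wrist camera has in their place "hand_eye" (4x4, takes a point from camera to tool coordinates, whose origin is the TCP and whose axes are the tool frame's). Camera axes: x right, y up, looking along -z (the intrinsics and any distortion apply to the point x, -y, -z); pixel columns grow to the right and rows downward; lengths in m; the calibration is good to about 2 mm. A picture is of the moment at which its call begins: read the wrist's pose just before it.
- bot.hand_in(): hands the job in, once; it reports no verdict.
The state is a dict: "time_s": time; "joint_positions": joint angles; "qvel": joint speeds; "tau": joint torques, N m; "position": TCP position; "tcp_rot": TCP orientation; "force": force on the tool from outside, world axes, zero at the start; "moment": the same for the moment, N m; "opening": opening from 0.0 (shut) to 1.0 (fully open).
Only numpy, scipy, OpenCV 4.12 (cv2) and the standard library are available. Lean on these libraries where they do the work, as an engineer would, in place of code of your own. Each camera call takes 0.05 s, during which the arm holds its last target.

TASK

The spring clip has to come off the guide rod of the slide unit. Pick up the wedge, slide it along just above the rod from the rod's free end and through the clip until it has spread both jaws, then lift the clip off the rod on the wedge and strip it off into the parts tray (the slotted end plate is there to hold it back). Finally lay the wedge flat on the bench, and do not push any of the other things about.

Things in the scene. Friction and masses are not known exactly. Their poses are not given: they have to be found in the camera images.
- wedge: Wedge tool, 185 mm long, about 220 g, lying flat. Origin: middle of the underside of its black handle; x to the tip, z up. Handle x -40 to 40 mm, 26 mm wide and high; grip its middle. Steel blade, underside level with the handle's, 10 mm thick: 40 mm wide from x 40 to 85 mm, then tapering evenly to a 12 mm wide tip at x 145 mm.
- wedge_tip (a point): Tip of the wedge, mid-thickness (x 145, z 5 mm from the wedge's origin).
- wedge_blade (a point): Middle of the blade's 40 mm wide part (x 62, z 5 mm from the wedge's origin), where the clip should end up. The wedge's tip is then about 83 mm beyond the clip's middle.
- slide_unit: Fixed aluminium slide unit on a 140 x 100 x 12 mm base. Origin on the bench straight under the clip; x along the level, 24 mm thick steel guide rod, from its free end (x -27 mm) inwards; z up. A U bracket at x 14 to 26 mm backs the clip: cheeks 52 mm apart, 181 mm high, open between them above 125 mm, so the wedge can pass. Lower bracket, 123 mm high, at x 95 to 110 mm.
- seat (a point): Point on the rod's axis where the clip sits, 115 mm above the bench; axes as the slide unit. Nothing but the low base stands before the rod's free end (towards -x).
- clip: Dark spring-steel clip straddling the rod, 76 mm wide, 25 mm deep along the rod, 86 mm high, 120 g. Origin on the rod's axis while it sits there; x along the rod as the slide unit's x, z up. A 12 mm thick bow on top (z 58 to 70 mm), a 24 mm wide pad under it down to z 38 mm, and two sprung jaws, 28 mm apart, hinged at z 64 mm, down to z -16 mm, with lips that grip the rod.
- clip_pad (a point): Underside of the clip's pad (z 38 mm from the clip's origin). The wedge goes through between the jaws, below the pad and above the lips (z 16 mm): blade underside 20 to 22 mm above the rod's axis. It takes about 7 to 15 N. The spread clip then clings to the blade by its springs (it may sink until the pad rests on it), its feet 36 to 45 mm below the blade's underside.
- jaw_left (a joint): Angle of the clip's jaw at its +y side (rad): 0 gripping the rod, grows as it spreads; about 0.17 on the full width of the blade.
- jaw_right (a joint): Angle of the clip's jaw at its -y side (rad): 0 gripping the rod, grows as it spreads; about 0.17 on the full width of the blade.
- tray: Fixed grey sheet-metal parts tray, 120 (x) x 130 (y) mm outside, 5 mm walls, 4 mm floor, z up. Origin: centre of its underside. Three walls are 40 mm high; the end wall at -x (x -60 to -55 mm) is a plate 110 mm high with an open-topped slot 52 mm wide in its middle, which lets the blade through but not the clip.
- slot (a point): Middle of the slot's bottom edge in the end plate (x -57.5, z 45 mm from the tray's origin). Come down from above, wedge pointing along the tray's +x, clip inside about 28 mm past the plate, blade in the slot, its underside about 58 mm above the bench; then draw the wedge straight back along -x by 125 mm: the plate holds the clip (about 10 N) and it drops into the tray.
- screwdriver: screwdriver with a black handle, lying beside the wedge; to be left alone
- terminal: grey terminal block, 50 x 28 x 36 mm high, standing beside the wedge's blade; to be left alone
- spanner: steel open-ended spanner lying beside the tray, on the robot's side; to be left alone
- duct_offcut: grey channel-shaped offcut of slotted wiring duct, 120 x 40 x 40 mm, on the far side of the tray; to be left alone
- relay_module: white control module, 70 x 45 x 85 mm high, on the far side of the slide unit; to be left alone
- power_module: white control module, 70 x 45 x 100 mm high, at the back of the work area; to be left alone
- brush: hand brush lying beside the slide unit, on the robot's side; to be left alone
Not all that is in view belongs to the job. Leave any orange look-alike of the wedge alone.

How it is judged (in metres and radians):
On the way, in this order (a step that is already met when the one before it is completed fails the run):
1. with the clip still on the rod, the wedge is through it and spreads both jaws (value of joint each of jaw_left, jaw_right above 0.1 rad and x of wedge_tip in the frame of clip above 0.03 m and distance between clip and seat below 0.03 m), for 0.1 s.
2. the clip is off the rod, carried on the wedge (distance between clip and seat above 0.06 m and distance between clip_pad and wedge_blade below 0.045 m), for 0.2 s.
At the end, for the whole second after the job is handed in: The clip lies at rest inside the tray (its origin within the tray's 120 x 130 mm outline and less than 60 mm above the bench), clear of the wedge; the wedge lies flat on the bench top, handle down on the bench (within 8 mm of it and 0.1 rad of level), released and at rest (x of clip in the frame of tray between -0.06 and 0.06 m and y of clip in the frame of tray between -0.065 and 0.065 m and z of clip in the frame of tray below 0.06 m and linear speed of each of clip, wedge below 0.02 m/s and contact force between clip and wedge below 0.05 N and height (world z) of wedge between -0.005 and 0.008 m and angle between wedge's own z axis and vertical below 0.1 rad); the robot touches nothing.
It fails at once if one of the other loose things was moved by more than 30 mm (distance of any of screwdriver, terminal, spanner, duct_offcut, relay_module, power_module, brush from where it was at the start of the episode above 0.03 m).
It also fails if it takes over 56 s, if anything falls off the work surface, if the arm or the gripper's body presses on something with over 40 N, if the wrist force passes 120 N, or if a joint passes its speed limit or range.

## Working session

There is one attempt and no reset: what is moved stays moved. The work goes in short steps, Python scripts to look and compute and a tool call to move; the robot and the scene stay as the last step left them, time stands still between calls to the robot, and variables do not carry over. Pictures are saved under pics/ and viewed, and the job is handed in when it is done.

Besides the shell and the picture viewer there is one more tool, called after "Request:" as name(argument=value, ...) on one line, values as JSON. send_rows: Moves the arm, as the interface text tells. Its arguments: {"type":"object","properties":{"fingers":{"type":"array","items":{"type":"number"}},"dp":{"type":"array","items":{"type":"array","items":{"type":"number"}}},"turn":{"type":"array","items":{"type":"array","items":{"type":"number"}}}},"required":["fingers","dp","turn"]}

```bash
ls; mkdir -p pics; python3 - <<'E'
from rig import bot
import cv2,numpy as np
s=bot.read_state();print(s)
for n in ["scene","side","wrist"]:
    c=bot.capture(n); cv2.imwrite(f"pics/{n}0.png",c["img"]); np.savez(f"{n}0.npz",**c)
    print(n,c["mtx"],c.get("origin"),c.get("orientation"),c.get("hand_eye"),[k for k in c])
E
```

```text
pics
{'time_s': 0.0, 'joint_positions': array([-8.65465925e+01,  3.02793988e+01,  8.21568355e+01, -1.17411918e-03,
        6.76886656e+01, -1.02286314e+01]), 'qvel': array([ 0.07234496, -0.08528498,  0.01638384, -0.00190583,  0.06764275,
        0.06695799]), 'tau': array([-4.54209166e-04, -4.40043283e+01, -1.76591134e+01,  6.33994024e-02,
        5.83125022e-02, -1.79783856e-04]), 'position': array([ 0.14779718, -0.60651571,  0.2215645 ]), 'tcp_rot': array([[-1.50234716e-04,  9.71621499e-01,  2.36540991e-01],
       [ 2.17481217e-03,  2.36540752e-01, -9.71619135e-01],
       [-9.99997624e-01,  3.68461301e-04, -2.14863089e-03]]), 'force': array([-0.14488636, -0.80574016, -0.28227437]), 'moment': array([ 0.00097421, -0.03204903,  0.07175579]), 'opening': 0.9999546106705477}
scene [[485.22939296   0.         316.21742962]
 [  0.         485.22939296 248.00495002]
 [  0.           0.           1.        ]] [1.13980123 0.29463396 0.98003762] [[-0.40893478 -0.72124874  0.55908192]
 [ 0.91251956 -0.32920722  0.24275636]
 [ 0.00896608  0.60944471  0.79277787]] None ['img', 'z_map', 'mtx', 'origin', 'orientation']
side [[595.7905729    0.         315.00856957]
 [  0.         595.7905729  238.12631748]
 [  0.           0.           1.        ]] [-0.06991216  1.01136356  1.35135613] [[-0.85051632  0.38743347 -0.35569271]
 [-0.52594787 -0.62534858  0.57647028]
 [ 0.00091195  0.6773732   0.73563898]] None ['img', 'z_map', 'mtx', 'origin', 'orientation']
wrist [[337.35082964   0.         318.65191351]
 [  0.         337.35082964 234.04299774]
 [  0.           0.           1.        ]] None None [[-1.93375399e-04  2.73568744e-01 -9.61852434e-01 -1.63499184e-01]
 [ 3.67561062e-04  9.61852407e-01  2.73568662e-01  7.47182785e-02]
 [ 9.99999914e-01 -3.00638053e-04 -2.86551811e-04  3.61668070e-04]
 [ 0.00000000e+00  0.00000000e+00  0.00000000e+00  1.00000000e+00]] ['img', 'z_map', 'mtx', 'hand_eye']
```

View pics/scene0.png

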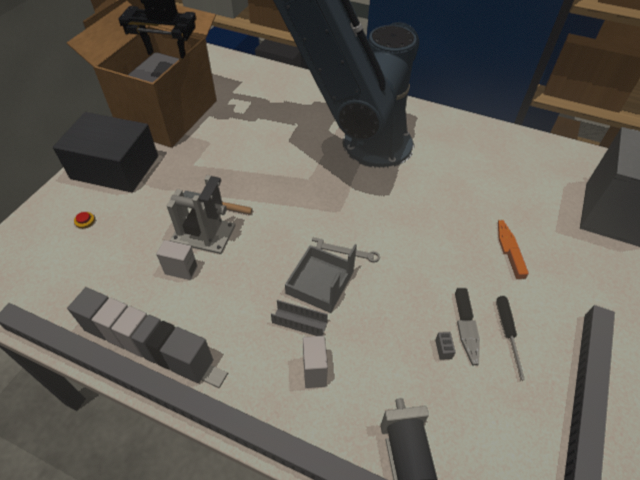

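View pics/side0.png

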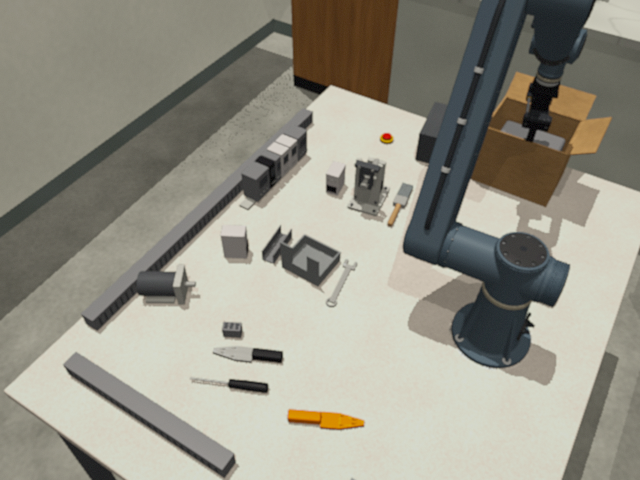

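View pics/wrist0.png

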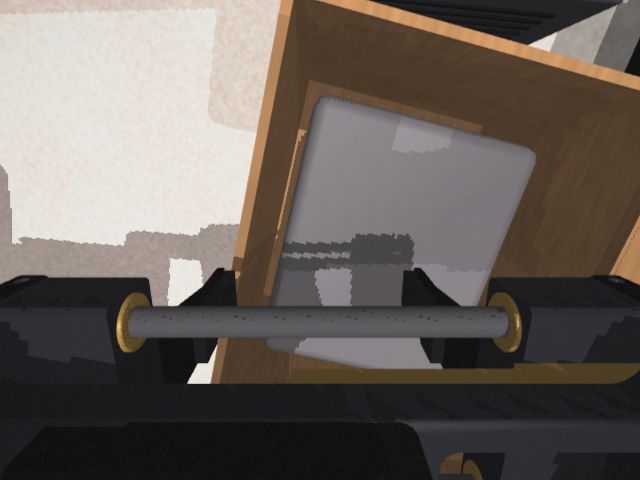

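Candidates for the wedge: black handle with steel blade at scene (467,325) / side (250,354); orange look-alike at scene (512,250); screwdriver at scene (510,335). I choose the black/steel one and check it in crops.

```bash
cat > h.py <<'E'
import numpy as np,cv2
def cloud(c):
    z=c["z_map"];M=c["mtx"];v,u=np.mgrid[0:480,0:640]
    x=(u-M[0,2])/M[0,0]*z;y=(v-M[1,2])/M[1,1]*z
    p=np.stack([x,-y,-z],-1)
    P=p@c["orientation"].T+c["origin"];P[z==0]=np.nan
    return P
def ray(c,u,v,h):
    M=c["mtx"];d=np.array([(u-M[0,2])/M[0,0],-(v-M[1,2])/M[1,1],-1]);d=c["orientation"]@d
    return c["origin"]+d*(h-c["origin"][2])/d[2]
E
python3 - <<'E'
from h import *
S=dict(np.load("scene0.npz"));D=dict(np.load("side0.npz"))
def crop(c,x0,y0,w,h,k,n): cv2.imwrite(n,cv2.resize(c["img"][y0:y0+h,x0:x0+w],None,fx=k,fy=k,interpolation=cv2.INTER_CUBIC))
a=S["img"][280:380,420:540];b=D["img"][310:400,180:300]
A=cv2.resize(a,(400,333));B=cv2.resize(b,(400,300))
t=np.zeros((333,800,3),np.uint8);t[:,:400]=A;t[:300,400:]=B;cv2.imwrite("pics/wedge_c.png",t)
a=S["img"][165:265,150:260];b=D["img"][145:225,320:420]
t=np.zeros((364,800,3),np.uint8);t[:364,:400]=cv2.resize(a,(400,364));t[:320,400:]=cv2.resize(b,(400,320));cv2.imwrite("pics/slide_c.png",t)
a=S["img"][230:340,265:385];b=D["img"][220:310,255:365]
t=np.zeros((367,800,3),np.uint8);t[:367,:400]=cv2.resize(a,(400,367));t[:327,400:]=cv2.resize(b,(400,327));cv2.imwrite("pics/tray_c.png",t)
for n,c in (("scene",S),("side",D)):
    P=cloud(c); print(n,[ (u,v,P[v,u].round(3)) for u,v in ((300,200),(400,350),(467,300),(467,335),(250,354),(230,353))])
E
```

```text
scene [(300, 200, array([ 0.316, -0.114,  0.001])), (400, 350, array([0.632, 0.278, 0.004])), (467, 300, array([0.461, 0.379, 0.026])), (467, 335, array([0.539, 0.402, 0.009])), (250, 354, array([ 0.773, -0.019, -0.003])), (230, 353, array([ 0.791, -0.058,  0.001]))]
side [(300, 200, array([ 0.715, -0.166,  0.   ])), (400, 350, array([ 0.184,  0.174, -0.002])), (467, 300, array([ 0.095, -0.07 ,  0.002])), (467, 335, array([0.049, 0.058, 0.027])), (250, 354, array([0.509, 0.395, 0.005])), (230, 353, array([nan, nan, nan]))]
```

View pics/wedge_c.png

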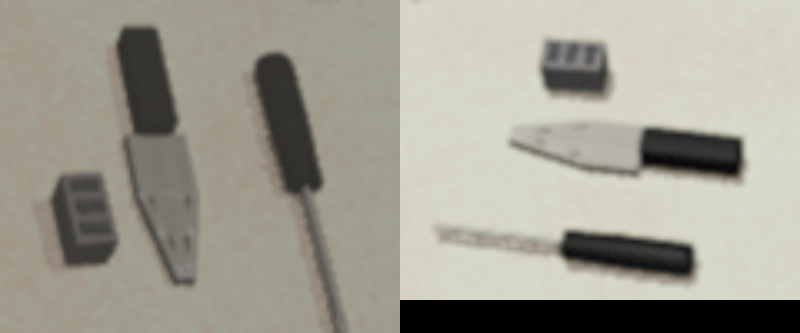

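View pics/slide_c.png

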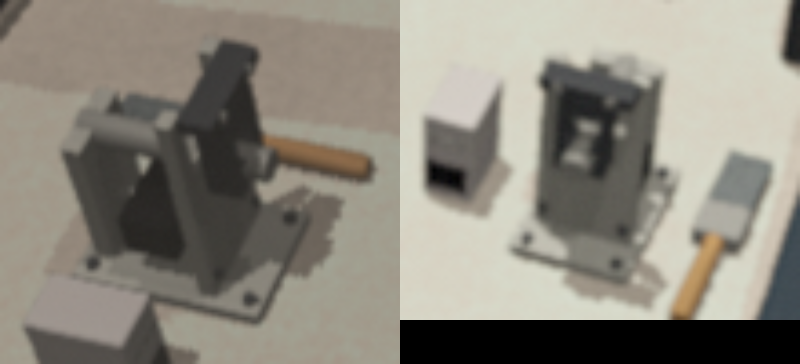

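View pics/tray_c.png

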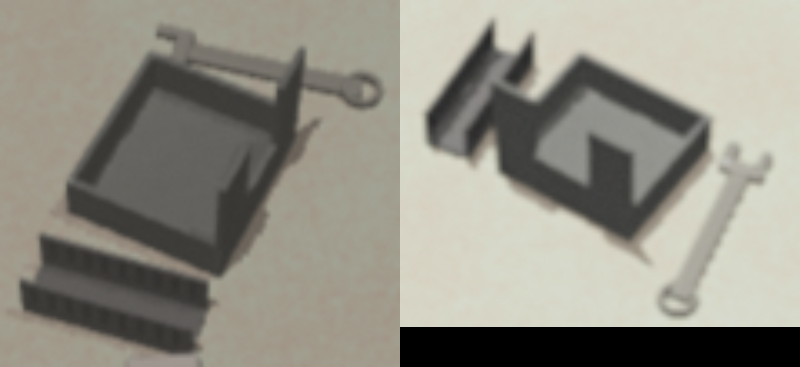

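```bash
python3 - <<'E'
from h import *
S=dict(np.load("scene0.npz"));D=dict(np.load("side0.npz"))
for n,c in (("scene",S),("side",D)):
    P=cloud(c);g=c["img"].max(-1).astype(int)
    roi=(abs(P[...,0]-.5)<.13)&(abs(P[...,1]-.39)<.06)
    # handle: dark, blade: grey; ray to plane
    dark=((g<60)&roi).astype(np.uint8)
    nl,lab,st,ce=cv2.connectedComponentsWithStats(dark)
    for i in range(1,nl):
        if st[i,4]>60:
            pts=P[lab==i]; print(n,"dark",st[i],pts.mean(0).round(4),np.nanpercentile(pts[:,2],[5,50,95]).round(3))
            top=pts[(pts[:,2]>.021)]
            if len(top)>20:
                r=cv2.minAreaRect((top[:,:2]*1000).astype(np.float32)); print("  rect mm",r, np.median(top[:,2]))
    # blade
    m=roi&(P[...,2]>.005)&(P[...,2]<.016)&(g>=60)
    nl,lab,st,ce=cv2.connectedComponentsWithStats(m.astype(np.uint8))
    for i in range(1,nl):
        if st[i,4]>60:
            pts=P[lab==i];print(n,"blade",st[i],np.nanmean(pts,0).round(4)); 
            r=cv2.minAreaRect((pts[:,:2]*1000).astype(np.float32)); print("  rect",r)
            q=pts[:,:2]-pts[:,:2].mean(0);w,V=np.linalg.eigh(q.T@q);print("  axis",np.degrees(np.arctan2(V[1,1],V[0,1])))
E
```

```text
scene dark [456 289  16  31 359] [0.4732 0.3745 0.0233] [0.012 0.024 0.028]
  rect mm ((470.0784912109375, 375.3506774902344), (78.58251190185547, 23.034963607788086), 23.832286834716797) 0.025251003974471997
scene blade [458 319  22  47 672] [0.5457 0.4111 0.0095]
  rect ((550.6235961914062, 413.23699951171875), (108.56971740722656, 40.892547607421875), 24.417957305908203)
  axis -156.3696697793118
side dark [253 349  29  14 303] [0.4625 0.3829 0.0226] [0.011 0.024 0.029]
  rect mm ((462.7386474609375, 381.9377746582031), (75.779052734375, 27.450157165527344), 24.492694854736328) 0.025353135490664647
side blade [213 345  41  18 427] [0.5415 0.4138 0.0099]
  rect ((548.3211059570312, 416.023681640625), (106.37305450439453, 49.82021713256836), 25.971298217773438)
  axis -156.96139810449142
```

```bash
python3 - <<'E'
from h import *
S=dict(np.load("scene0.npz"));D=dict(np.load("side0.npz"))
def info(t,pts):
    pts=pts[~np.isnan(pts[:,0])]
    if len(pts)<8: print(t,len(pts));return
    r=cv2.minAreaRect((pts[:,:2]*1000).astype(np.float32)); print(t,len(pts),np.round(r[0],1),np.round(r[1],1),round(r[2],1), "z",np.median(pts[:,2]).round(4))
for n,c in (("scene",S),("side",D)):
    P=cloud(c);v,u=np.mgrid[0:480,0:640]
    # tray
    sel=lambda m:P[m]
    x,y,z=P[...,0],P[...,1],P[...,2]
    R=(abs(x-.62)<.15)&(abs(y-.03)<.12)
    q=R&(z>.06)&(z<.12)
    nl,lab,st,ce=cv2.connectedComponentsWithStats(q.astype(np.uint8))
    for i in range(1,nl):
        if st[i,4]>15: info(n+" plate>.06 %s"%st[i],P[lab==i])
    q=R&(z>.03)&(z<.045)
    nl,lab,st,ce=cv2.connectedComponentsWithStats(q.astype(np.uint8),connectivity=4)
    for i in range(1,nl):
        if st[i,4]>15: info(n+" wall %s"%st[i],P[lab==i])
    q=R&(z>.002)&(z<.008);info(n+" floor",P[q])
    # slide
    roi=(u>150)&(u<260)&(v>165)&(v<265) if n=="scene" else (u>335)&(u<395)&(v>145)&(v<225)
    for a,b in ((.17,.20),(.128,.165),(.115,.13),(.008,.016)):
        q=roi&(z>a)&(z<b)
        nl,lab,st,ce=cv2.connectedComponentsWithStats(q.astype(np.uint8),connectivity=4)
        for i in range(1,nl):
            if st[i,4]>15: info(n+" slide z %s %s"%((a,b),st[i]),P[lab==i])
E
```

```text
scene plate>.06 [347 244  10  25 127] 127 [498.3 104.6] [ 6.4 42.8] 87.9 z 0.0938
scene plate>.06 [330 274  10  26 140] 140 [589.5 101.4] [ 5.8 40.8] 87.3 z 0.0911
scene plate>.06 [303 336  24  27 508] 508 [749.6 124.5] [56.9 44.8] 27.9 z 0.0993
scene wall [285 245  63  62 482] 482 [541.3  45.1] [120.6 134.4] 87.9 z 0.0377
scene wall [350 263   5  10  16] 16 [493.  107.2] [ 1.3 25.6] 87.6 z 0.0397
scene wall [339 273  11  18  50] 50 [536.9 103.8] [ 4.8 56.1] 87.6 z 0.0416
scene wall [277 300  51  18 171] 171 [642.8  45.3] [  7.2 120.2] 6.2 z 0.0368
scene wall [271 314  52  18 176] 176 [679.1  49.7] [  6.2 119. ] 6.5 z 0.0365
scene floor 1788 [619.2  29.9] [299.3 239. ] 0.3 z 0.0036
scene slide z (0.17, 0.2) [193 175  29  29 417] 417 [ 523.8 -245.6] [84.5 41.6] 7.2 z 0.1824
scene slide z (0.128, 0.165) [204 189  18  23 156] 156 [ 524.4 -233. ] [23.6 48.6] 72.3 z 0.145
scene slide z (0.128, 0.165) [194 202  10  14  79] 79 [ 560.7 -252.6] [11.6 17.4] 54.9 z 0.1464
scene slide z (0.115, 0.13) [167 189  27  21 271] 271 [ 530.6 -330.5] [60.1 62. ] 32.7 z 0.1222
scene slide z (0.115, 0.13) 
[... 1159 characters left out ...]
518.8 -243.8] [85.7 44.9] 7.6 z 0.1821
side slide z (0.128, 0.165) [356 168  19  16 125] 125 [ 527.4 -238.3] [65.  35.1] 4.7 z 0.1454
side slide z (0.128, 0.165) [376 170   7   9  42] 42 [ 486.1 -265.4] [15.1 19.2] 1.8 z 0.1453
side slide z (0.115, 0.13) [368 158  19   9  82] 82 [ 531.8 -337.9] [58.7 33.4] 9.9 z 0.1219
side slide z (0.115, 0.13) [359 175  11  14  91] 91 [ 520.8 -232.6] [29.9 54.5] 15.0 z 0.1246
side slide z (0.115, 0.13) [373 177   9   6  34] 34 [ 489.1 -256.7] [23.2 21.5] 3.7 z 0.1241
side slide z (0.008, 0.016) [368 187  22  27 123] 123 [ 486.6 -290.8] [ 28.6 138.3] 4.2 z 0.0118
side slide z (0.008, 0.016) [351 198  19  15 110] 110 [ 535.3 -235.4] [41.4 66.7] 87.1 z 0.0116
```

The side view confirms it: the wedge's black handle is at crop (690,150), its steel blade at (580,145), and the screwdriver and terminal lie clear on either side. The clip straddles the rod at scene (210,200), and the slotted plate faces +y. I'll lift out of the box and look over the slide unit on the way.

Request:
send_rows(fingers=[1,1,1,1,1,1], dp=[[0,0,40],[0,0,80],[0,0,120],[0,0,160],[0,0,200],[0,0,200]], turn=[[0,0,0],[0,0,0],[0,0,0],[0,0,0],[0,0,0],[0,0,0]])

```text
time_s: 0.65
position: [0.1482, -0.61, 0.4318]
tcp_rot: [[0.001, 0.972, 0.237], [-0.016, 0.237, -0.971], [-1.0, -0.003, 0.016]]
force: [0.1, -1.3, 1.0]
opening: 0.997
```

Request:
send_rows(fingers=[1,1,1,1,1,1,1,1,1,1], dp=[[30,27,0],[60,54,0],[90,80,0],[120,107,0],[150,134,0],[180,160,0],[210,188,0],[240,214,0],[270,241,0],[300,268,0]], turn=[[0,0,0.105],[0,0,0.21],[0,0,0.315],[0,0,0.42],[0,0,0.525],[0,0,0.63],[0,0,0.735],[0,0,0.84],[0,0,0.945],[0,0,1.05]])

```text
time_s: 1.48
position: [0.4492, -0.3403, 0.4314]
tcp_rot: [[0.014, 0.273, 0.962], [-0.007, 0.962, -0.273], [-1.0, -0.002, 0.016]]
force: [-0.2, -0.5, -0.2]
opening: 1.004
```

Request:
send_rows(fingers=[1,1,1], dp=[[30,27,0],[32,29,0],[32,29,0]], turn=[[0,0,0.05],[0,0,0.1],[0,0,0.1]])

```text
time_s: 1.73
position: [0.4827, -0.3089, 0.4306]
tcp_rot: [[0.014, 0.17, 0.985], [-0.004, 0.985, -0.17], [-1.0, -0.002, 0.015]]
force: [-0.4, 0.2, 0.3]
opening: 1.004
```

```bash
cat >> h.py <<'E'
def wcap(name):
    from rig import bot
    s=bot.read_state();c=bot.capture("wrist")
    T=np.eye(4);T[:3,:3]=s["tcp_rot"];T[:3,3]=s["position"];W=T@c["hand_eye"]
    c["origin"]=W[:3,3];c["orientation"]=W[:3,:3]
    cv2.imwrite(f"pics/{name}.png",c["img"]);np.savez(name+".npz",**c)
    return s,c
E
python3 - <<'E'
from h import *
s,c=wcap("w1");print(s["time_s"],s["position"],s["joint_positions"].round(1))
E
```

```text
1.7333 [ 0.48270099 -0.30890728  0.43060693] [-44.   16.1  72.3   0.4  90.8 -34.2]
```

View pics/w1.png

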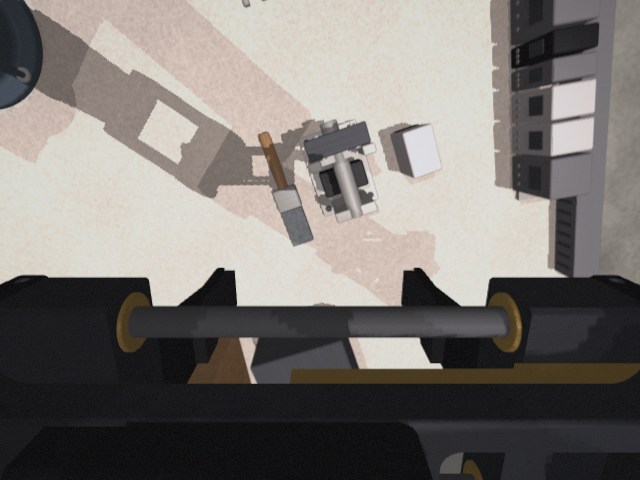

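The clip's bow is at (337,142), the rod's free end at (330,127), the rod's middle at (347,180). Measure.

```bash
cat > sl.py <<'E'
from h import *
def info(t,pts):
    pts=pts[~np.isnan(pts[:,0])]
    r=cv2.minAreaRect((pts[:,:2]*1000).astype(np.float32)); print(t,len(pts),np.round(r[0],1),np.round(r[1],1),round(r[2],1), "z",np.median(pts[:,2]).round(4))
def slices(c,roi,zs,mn=25):
    P=cloud(c);z=P[...,2]
    for a,b in zs:
        q=roi&(z>a)&(z<b)
        nl,lab,st,ce=cv2.connectedComponentsWithStats(q.astype(np.uint8),connectivity=4)
        for i in range(1,nl):
            if st[i,4]>mn: info("%s %s"%((a,b),st[i]),P[lab==i])
E
python3 - <<'E'
from sl import *
c=dict(np.load("w1.npz"));v,u=np.mgrid[0:480,0:640]
roi=(u>290)&(u<385)&(v>115)&(v<225)
slices(c,roi,[(.176,.2),(.11,.135),(.0,.016)])
# bow by ray on plane .185
g=c["img"].astype(int);P=cloud(c)
q=(roi&(P[...,2]>.182)&(P[...,2]<.2)).astype(np.uint8)
r=cv2.minAreaRect(np.argwhere(q)[:,::-1].astype(np.float32));print(r);print([ray(c,*p,.185).round(4) for p in cv2.boxPoints(r)])
print(P[180,347],P[195,350],P[165,343],P[127,330],P[60,300])
# rod ridge: highest pt per row between 160..205
for vv in range(160,210,8):
    row=P[vv,330:365];k=(abs(row[:,2]-.123)<.008); print(vv,row[k].mean(0).round(4), row[np.nanargmax(np.where(k,row[:,2],0))].round(4),k.sum())
E
```

```text
(0.176, 0.2) [ 304  121   73   53 1748] 1748 [ 520.3 -249.7] [84.  40.4] 8.9 z 0.1861
(0.11, 0.135) [320 119  20  16 201] 201 [ 516.1 -224.7] [23.8 14.4] 9.1 z 0.1264
(0.11, 0.135) [ 320  148   58   75 1585] 1585 [ 529.  -306.3] [59.7 93.6] 9.0 z 0.126
(0.0, 0.016) [ 291  116   94  109 4815] 4815 [ 526.4 -300.2] [185.9 167. ] 80.3 z 0.002
(0.0, 0.016) [322 163  11   8  43] 43 [ 506.7 -285.8] [18.3  6.6] 10.5 z 0.0135
((337.9427185058594, 145.80557250976562), (34.53181457519531, 69.9698257446289), 70.8663558959961)
[array([ 0.476, -0.236,  0.185]), array([ 0.5556, -0.2239,  0.185 ]), array([ 0.564 , -0.2623,  0.185 ]), array([ 0.4824, -0.2753,  0.185 ])]
[ 0.52873894 -0.29811741  0.1284108 ] [ 0.5296797  -0.31909181  0.12998513] [ 0.52631576 -0.27708601  0.12903022] [ 0.51697003 -0.22555311  0.12635077] [ 0.49266706 -0.11486254  0.002203  ]
160 [ 0.5222 -0.2698  0.1265] [ 0.526  -0.2703  0.1293] 19
168 [ 0.5243 -0.2811  0.1252] [ 0.523  -0.2806  0.129 ] 18
176 [ 0.5264 -0.2925  0.1254] [ 0.5281 -0.2924  0.1293] 18
184 [ 0.5287 -0.3039  0.1264] [ 0.5279 -0.3035  0.1288] 16
192 [ 0.53   -0.3156  0.1253] [ 0.5317 -0.3152  0.1299] 18
200 [ 0.5317 -0.3273  0.1261] [ 0.5342 -0.3272  0.1292] 17
208 [ 0.5343 -0.3393  0.1261] [ 0.5339 -0.3383  0.1308] 19
```

Request:
send_rows(fingers=[1,1,1,1,1,1,1,1,1,1], dp=[[10,38,0],[20,76,0],[31,114,0],[41,152,0],[52,190,0],[62,228,0],[73,266,0],[82,300,0],[87,319,0],[87,319,0]], turn=[[0,0,0.11],[0,0,0.22],[0,0,0.33],[0,0,0.44],[0,0,0.55],[0,0,0.66],[0,0,0.77],[0,0,0.88],[0,0,0.9],[0,0,0.9]])

```text
time_s: 2.62
position: [0.5689, 0.0109, 0.4304]
tcp_rot: [[0.012, -0.664, 0.747], [0.009, 0.747, 0.664], [-1.0, -0.001, 0.015]]
force: [-0.4, 0.1, -0.1]
opening: 0.999
```

```bash
python3 - <<'E'
from h import *
s,c=wcap("w2");print(s["time_s"],s["position"],s["joint_positions"].round(1),s["qvel"].round(1))
E
```

```text
2.6167 [0.56886642 0.01091697 0.43038508] [-10.5  15.8  72.8   0.6  90.8 -52.1] [-3.6 -0.5  0.7 -3.5  0.1 -1. ]
```

View pics/w2.png

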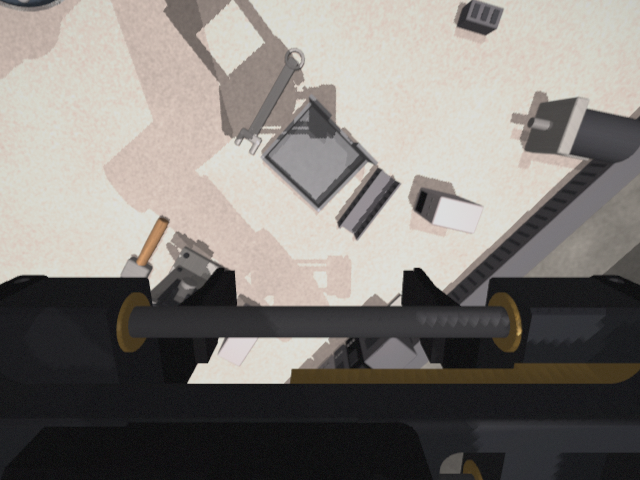

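The tray is at (317,150), with its end plate's two halves at about (320,110) and (365,150).

```bash
python3 - <<'E'
from sl import *
c=dict(np.load("w2.npz"));v,u=np.mgrid[0:480,0:640]
roi=(u>255)&(u<390)&(v>90)&(v<215)
slices(c,roi,[(.06,.12),(.033,.048),(.004,.012)])
P=cloud(c)
q=roi&(P[...,2]>.03)&(P[...,2]<.13)&~((u>335)&(v>160+ (385-u)*0))
info("all",P[q])
E
```

```text
(0.06, 0.12) [309  94  23  26 191] 191 [497.  102.3] [ 5.1 38.9] 87.5 z 0.1106
(0.06, 0.12) [353 143  26  22 185] 185 [587.5  98.9] [ 5.3 38.5] 87.7 z 0.1107
(0.033, 0.048) [260 102 108 110 809] 809 [540.2  40.5] [115.2 130.1] 87.7 z 0.0413
(0.033, 0.048) [327 118  27  26 129] 129 [541.9 100.5] [ 5.1 52.3] 87.6 z 0.0462
(0.033, 0.048) [348 169  36  46 169] 169 [639.4  56.7] [ 4.  92.2] 6.6 z 0.0409
(0.033, 0.048) [375 195  15  20  68] 68 [676.5  60.6] [ 3.9 39. ] 6.1 z 0.0409
(0.004, 0.012) [256  91  27  60 522] 522 [435.1  32.9] [ 23.9 102.8] 15.9 z 0.0084
(0.004, 0.012) [ 268  107   95   98 4482] 4482 [540.5  42.9] [110.4 120.5] 87.8 z 0.0057
(0.004, 0.012) [352 172  38  43 669] 669 [662.5  59.4] [26.4 91.9] 6.4 z 0.0057
all 1222 [540.2  43.2] [120.2 129.9] 87.8 z 0.0423
```

Request:
send_rows(fingers=[1,1,1,1,1,1,1,1,1,1], dp=[[-9,33,0],[-18,66,0],[-27,100,0],[-37,133,0],[-46,166,0],[-55,200,0],[-64,233,0],[-73,266,0],[-83,300,0],[-92,333,0]], turn=[[0,0,0.115],[0,0,0.23],[0,0,0.345],[0,0,0.46],[0,0,0.575],[0,0,0.69],[0,0,0.805],[0,0,0.92],[0,0,1.035],[0,0,1.15]])

```text
time_s: 3.5
position: [0.4772, 0.3407, 0.4303]
tcp_rot: [[-0.001, -0.954, -0.3], [0.013, -0.3, 0.954], [-1.0, -0.002, 0.012]]
force: [0.0, -0.3, -0.8]
opening: 1.0
```

Request:
send_rows(fingers=[1,1,1], dp=[[-9,33,-30],[-9,33,-50],[-9,33,-50]], turn=[[0,0,0.1],[0,0,0.113],[0,0,0.113]])

```text
time_s: 3.75
position: [0.4664, 0.3718, 0.3751]
tcp_rot: [[-0.012, -0.915, -0.404], [0.007, -0.404, 0.915], [-1.0, 0.008, 0.011]]
force: [-0.7, -1.1, -0.4]
opening: 0.999
```

```bash
python3 - <<'E'
from h import *
s,c=wcap("w3");print(s["time_s"],s["position"],s["joint_positions"].round(1),s["qvel"].round(1),s["tcp_rot"].round(4))
E
```

```text
3.75 [0.46641091 0.37176696 0.37507694] [ 27.5  20.5  74.    0.6  85.9 -86.4] [-2.1 -2.  -3.6 -1.   3.9  0.9] [[-0.0115 -0.9147 -0.404 ]
 [ 0.0066 -0.4041  0.9147]
 [-0.9999  0.0079  0.0107]]
```

View pics/w3.png

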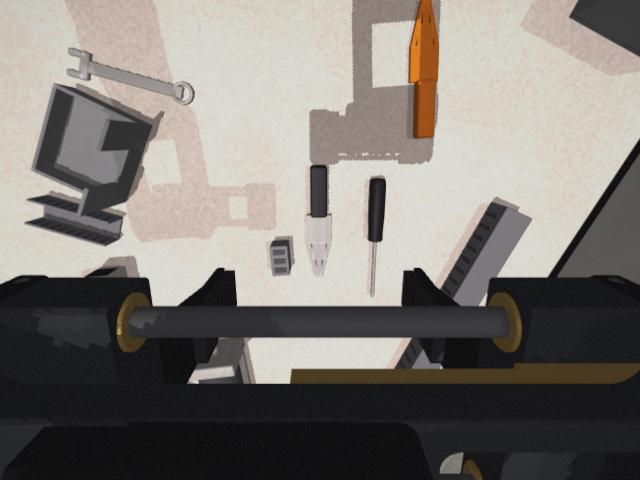

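```bash
python3 - <<'E'
from sl import *
c=dict(np.load("w3.npz"));v,u=np.mgrid[0:480,0:640];P=cloud(c)
roi=(u>300)&(u<340)&(v>155)&(v<282)
g=c["img"].max(-1)
dark=(roi&(g<70)&(v<222)).astype(np.uint8)
info("handle top",P[(dark>0)&(P[...,2]>.022)])
bl=roi&(P[...,2]>.008)&(P[...,2]<.02)&(g>90)
info("blade",P[bl]); pts=P[bl]; print(pts[pts[:,0].argsort()[-6:]].round(4))
info("all",P[roi&(P[...,2]>.008)])
print(P[150,320],ray(c,319,276,.01),ray(c,318,166,.026))
# centreline
a=[]
for vv in range(170,274,6):
    k=roi[vv]&(P[vv,:,2]>.008); a.append(P[vv][k][:,:2].mean(0))
a=np.array(a);print(a.round(4)); f=np.polyfit(a[:,0],a[:,1],1);print(f,np.degrees(np.arctan(f[0])))
E
```

```text
handle top 807 [465.7 374.6] [76.4 23.4] 24.1 z 0.0273
blade 1160 [514.4 395.8] [183.6  38.6] 24.4 z 0.0115
[[0.5978 0.4325 0.0122]
 [0.598  0.4289 0.0109]
 [0.5984 0.4272 0.0115]
 [0.5989 0.4293 0.0127]
 [0.599  0.4312 0.0106]
 [0.5998 0.4278 0.0122]]
all 2030 [514.4 395.7] [183.8  38.6] 24.4 z 0.0127
[0.40896714 0.35258162 0.00075651] [0.59793363 0.43437828 0.01      ] [0.43095309 0.35866529 0.026     ]
[[0.4362 0.361 ]
 [0.4444 0.3646]
 [0.4526 0.3682]
 [0.4609 0.3719]
 [0.4693 0.3756]
 [0.4774 0.38  ]
 [0.4859 0.3837]
 [0.4945 0.3876]
 [0.5067 0.3923]
 [0.5154 0.397 ]
 [0.5246 0.4011]
 [0.5338 0.4051]
 [0.5432 0.4092]
 [0.5525 0.4134]
 [0.5613 0.419 ]
 [0.5715 0.4221]
 [0.5809 0.4268]
 [0.5912 0.4305]]
[0.45374349 0.16296316] 24.4058619734862
```

Request:
send_rows(fingers=[0.75,0.75,0.75,0.75,0.75,0.75,0.75,0.75,0.75,0.75], dp=[[0,2,-40],[0,2,-80],[0,2,-120],[0,2,-160],[0,2,-200],[0,2,-240],[0,2,-280],[0,2,-315],[0,2,-325],[0,2,-325]], turn=[[-0.0066,-0.0115,0.01],[-0.0066,-0.0115,0.01],[-0.0066,-0.0115,0.01],[-0.0066,-0.0115,0.01],[-0.0066,-0.0115,0.01],[-0.0066,-0.0115,0.01],[-0.0066,-0.0115,0.01],[-0.0066,-0.0115,0.01],[-0.0066,-0.0115,0.01],[-0.0066,-0.0115,0.01]])

```text
time_s: 4.63
position: [0.4683, 0.3711, 0.0509]
tcp_rot: [[-0.0, -0.913, -0.408], [-0.001, -0.408, 0.913], [-1.0, 0.001, -0.001]]
force: [0.2, -0.1, -0.5]
opening: 0.75
```

```bash
python3 - <<'E'
from sl import *
s,c=wcap("w4");print(s["time_s"],s["position"],s["tcp_rot"].round(4),s["force"])
v,u=np.mgrid[0:480,0:640];P=cloud(c);z=P[...,2]
m=(abs(P[...,0]-.45)<.06)&(abs(P[...,1]-.37)<.05)&(z>.02)&(z<.034)&(v<260)
info("handle",P[m])
E
```

```text
4.6333 [0.46834171 0.37105419 0.05089645] [[-2.000e-04 -9.129e-01 -4.083e-01]
 [-1.100e-03 -4.083e-01  9.129e-01]
 [-1.000e+00  6.000e-04 -9.000e-04]] [ 0.24970509 -0.07319041 -0.50538326]
handle 2573 [445.3 365.8] [34.7 26. ] 23.7 z 0.0271
```

View pics/w4.png

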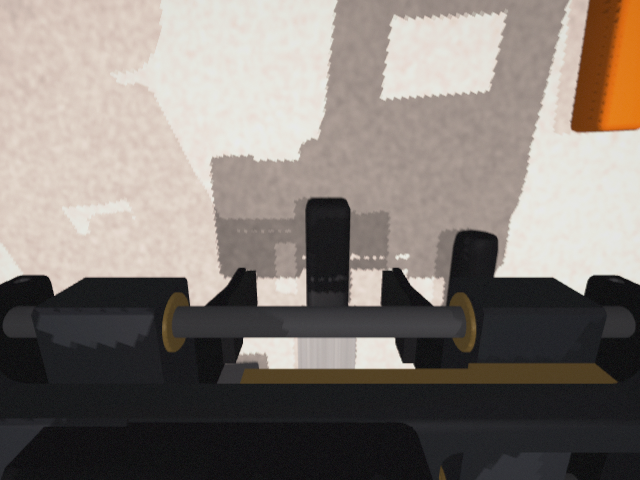

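Request:
send_rows(fingers=[0.75,0.75,0.75,0.75], dp=[[-2,4,-25],[-2,4,-42],[-2,4,-48],[-2,4,-48]], turn=[[0,0,0],[0,0,0],[0,0,0],[0,0,0]])

```text
time_s: 5.02
position: [0.469, 0.3764, 0.0064]
tcp_rot: [[0.006, -0.913, -0.408], [0.002, -0.408, 0.913], [-1.0, -0.006, -0.0]]
force: [-0.9, 0.4, 0.6]
opening: 0.748
```

Request:
send_rows(fingers=[0,0,0,0,0,0,0,0], dp=[[0,0,0],[0,0,0],[0,0,0],[0,0,0],[0,0,0],[0,0,0],[0,0,0],[0,0,0]], turn=[[0,0,0],[0,0,0],[0,0,0],[0,0,0],[0,0,0],[0,0,0],[0,0,0],[0,0,0]])

```text
time_s: 5.68
position: [0.469, 0.3765, 0.0065]
tcp_rot: [[0.006, -0.913, -0.408], [0.002, -0.408, 0.913], [-1.0, -0.006, -0.0]]
force: [-0.3, 0.6, 2.2]
opening: 0.299
```

Grip sits high (TCP at 6.5 mm); regrip slightly lower.

Request:
send_rows(fingers=[0.5,0.5,0.5,0.5,0.5,0.5], dp=[[0,0,0],[0,0,0],[-2,0,-3],[-2,0,-5],[-2,0,-5],[-2,0,-5]], turn=[[0,0,0],[0,0,0],[0,0,0],[0,0.006,0],[0,0.006,0],[0,0.006,0]])

```text
time_s: 6.18
position: [0.4668, 0.3764, 0.0011]
tcp_rot: [[-0.001, -0.913, -0.408], [0.002, -0.408, 0.913], [-1.0, 0.0, 0.002]]
force: [-0.2, 0.5, -0.5]
opening: 0.495
```

Request:
send_rows(fingers=[0,0,0,0,0,0,0], dp=[[0,0,0],[0,0,0],[0,0,0],[0,0,0],[0,0,0],[0,0,0],[0,0,0]], turn=[[0,0,0],[0,0,0],[0,0,0],[0,0,0],[0,0,0],[0,0,0],[0,0,0]])

```text
time_s: 6.77
position: [0.4669, 0.3763, 0.0012]
tcp_rot: [[-0.001, -0.913, -0.408], [0.002, -0.408, 0.913], [-1.0, 0.0, 0.002]]
force: [0.3, -0.1, 0.5]
opening: 0.3
```

Request:
send_rows(fingers=[0,0,0,0,0,0,0], dp=[[0,0,15],[0,0,45],[0,0,85],[0,0,125],[0,0,165],[0,0,205],[0,0,220]], turn=[[0,0,0],[0,0,0],[0,0,0],[0,0,0],[0,0,0],[0,0,0],[0,0,0]])

```text
time_s: 7.35
position: [0.469, 0.3777, 0.2271]
tcp_rot: [[0.007, -0.913, -0.409], [0.006, -0.409, 0.913], [-1.0, -0.009, 0.003]]
force: [1.4, 0.4, -1.2]
opening: 0.297
```

Request:
send_rows(fingers=[0,0,0,0,0,0,0,0,0,0], dp=[[2,-15,5],[4,-40,5],[6,-68,5],[8,-96,5],[10,-124,5],[12,-152,5],[14,-180,5],[16,-208,5],[18,-236,5],[20,-264,5]], turn=[[0,0,-0.06],[0,0,-0.17],[0,0,-0.28],[0,0,-0.39],[0,0,-0.5],[0,0,-0.61],[0,0,-0.72],[0,0,-0.83],[0,0,-0.94],[0,0,-1.05]])

```text
time_s: 8.18
position: [0.488, 0.1125, 0.2317]
tcp_rot: [[0.008, -0.805, 0.593], [-0.003, 0.593, 0.805], [-1.0, -0.008, 0.002]]
force: [-0.3, -1.0, -1.6]
opening: 0.293
```

Request:
send_rows(fingers=[0,0,0,0,0,0,0,0,0,0], dp=[[1,-30,0],[1,-60,0],[1,-90,0],[1,-115,0],[1,-130,-20],[1,-145,-40],[1,-152,-60],[1,-154,-70],[1,-154,-75],[1,-154,-75]], turn=[[0,0,-0.11],[0,0,-0.22],[0,0,-0.33],[0,0,-0.44],[0,0,-0.55],[0,0,-0.66],[0,0,-0.74],[0,0,-0.79],[0,0,-0.79],[0,0,-0.79]])

```text
time_s: 9.02
position: [0.4878, -0.0412, 0.1554]
tcp_rot: [[-0.0, -0.147, 0.989], [-0.006, 0.989, 0.147], [-1.0, -0.006, -0.001]]
force: [-0.9, 0.1, -1.5]
opening: 0.295
```

```bash
python3 - <<'E'
from sl import *
from rig import bot
s,c=wcap("w5");print(s["time_s"],s["position"],s["tcp_rot"].round(4),s["force"],s["joint_positions"].round(1))
for n in ("scene","side"):
    c=bot.capture(n);cv2.imwrite(f"pics/{n}5.png",c["img"]);np.savez(f"{n}5.npz",**c)
E
```

```text
9.0167 [ 0.48780294 -0.0412181   0.15542331] [[-3.000e-04 -1.465e-01  9.892e-01]
 [-6.100e-03  9.892e-01  1.465e-01]
 [-1.000e+00 -6.000e-03 -1.200e-03]] [-0.85931688  0.0627021  -1.46935739] [-17.7  25.8 105.2  -0.4  49.  -25.8]
```

View pics/w5.png

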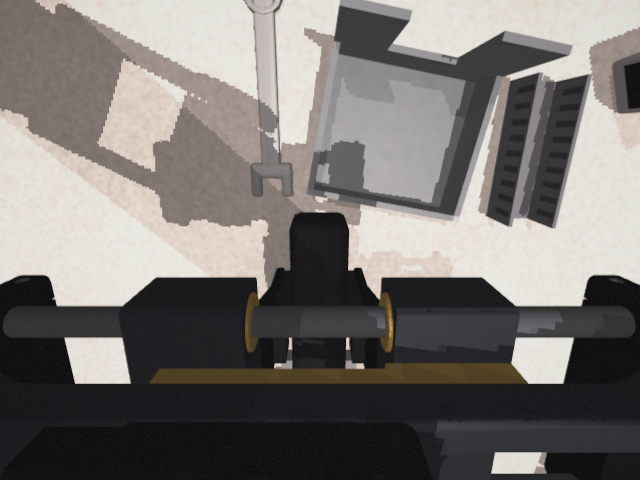

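View pics/scene5.png

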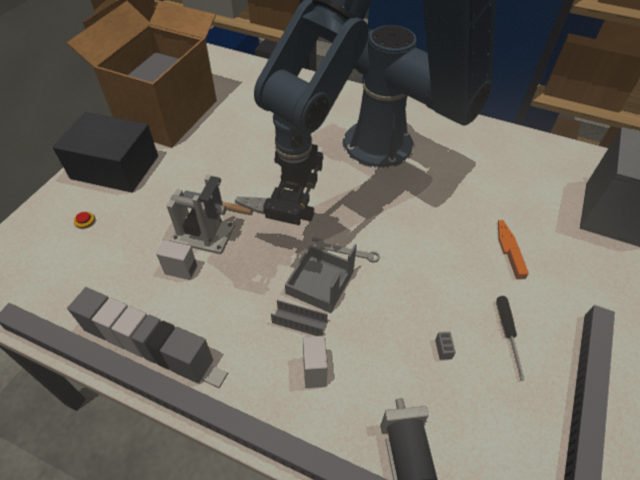

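View pics/side5.png

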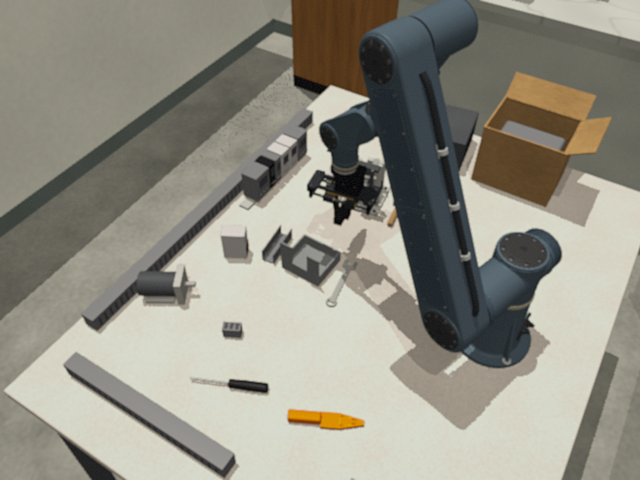

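The wedge is held level, with its tip short of the rod in scene at (237,203). I'll measure the blade against the rod in the scene view.

```bash
python3 - <<'E'
from sl import *
c=dict(np.load("scene5.npz"));v,u=np.mgrid[0:480,0:640];P=cloud(c)
s=np.array([.4878,-.0412]);d=np.array([.1465,-.9892]);n=np.array([.9892,.1465])
roi=(u>225)&(u<285)&(v>185)&(v<225)
L=(P[...,:2]-s)@d;W=(P[...,:2]-s)@n
for a in range(45,150,12):
    m=roi&(L>a/1e3)&(L<(a+12)/1e3)&(P[...,2]>.13)&(P[...,2]<.19)
    if m.sum()>3: print(a,m.sum(),"z",np.median(P[m][:,2]).round(4),"w",np.percentile(W[m],[5,95]).round(4), W[m].mean().round(4))
m=roi&(P[...,2]>.13)&(P[...,2]<.19)&(L>.04);print("maxL",np.sort(L[m])[-5:])
im=cv2.resize(c["img"][165:225,180:290],None,fx=7,fy=7,interpolation=cv2.INTER_CUBIC);cv2.imwrite("pics/c5.png",im)
E
```

```text
69 54 z 0.1639 w [-0.0141  0.0234] 0.0097
81 79 z 0.1646 w [-0.0139  0.0213] 0.0052
93 66 z 0.1643 w [-0.0108  0.0193] 0.006
105 56 z 0.1638 w [-0.0098  0.0161] 0.0053
117 50 z 0.1638 w [-0.01    0.0137] 0.0041
129 40 z 0.1641 w [-0.0057  0.0109] 0.004
141 6 z 0.1641 w [-0.0027  0.0078] 0.0037
maxL [0.14170971 0.14206097 0.14219246 0.14259514 0.14365461]
```

View pics/c5.png

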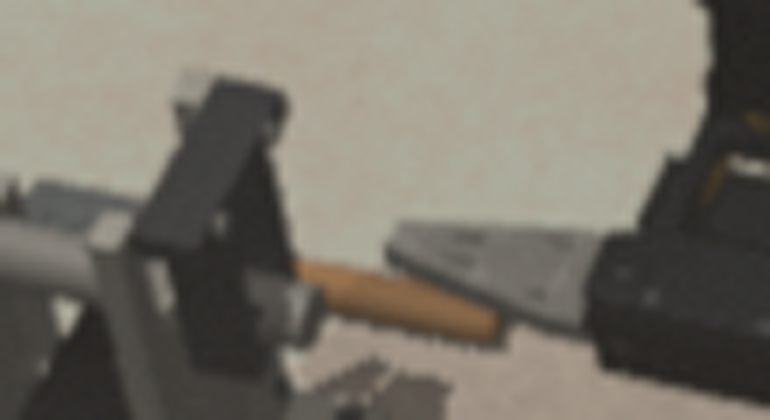

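Request:
send_rows(fingers=[0,0,0,0,0], dp=[[0,0,-10],[0,0,-18],[0,0,-18],[0,0,-18],[0,0,-18]], turn=[[0.003,0,0.01],[0.006,0,0.01],[0.006,0,0.01],[0.006,0,0.01],[0.006,0,0.01]])

```text
time_s: 9.58
position: [0.4894, -0.0412, 0.1392]
tcp_rot: [[0.004, -0.157, 0.988], [-0.002, 0.988, 0.157], [-1.0, -0.002, 0.004]]
force: [0.0, 0.5, -2.3]
opening: 0.294
```

```bash
python3 - <<'E'
from rig import bot
s=bot.read_state();print(s["time_s"],s["position"].round(4),s["tcp_rot"].round(4),s["force"].round(1))
E
```

```text
9.5833 [ 0.4894 -0.0412  0.1392] [[ 0.0041 -0.1573  0.9876]
 [-0.0016  0.9876  0.1573]
 [-1.     -0.0022  0.0038]] [ 0.   0.5 -2.3]
```

Request:
send_rows(fingers=[0,0,0,0,0,0], dp=[[-2,0,-3],[0,-10,-3],[2,-22,-3],[4,-34,-3],[4.5,-40,-3],[4.5,-40,-3]], turn=[[0,0,0],[0,0,0],[0,0,0],[0,0,0],[0,0,0],[0,0,0]])

```text
time_s: 10.08
position: [0.495, -0.0836, 0.1364]
tcp_rot: [[0.006, -0.155, 0.988], [-0.003, 0.988, 0.155], [-1.0, -0.003, 0.005]]
force: [1.6, 0.0, -2.0]
opening: 0.294
```

```bash
python3 - <<'E'
from h import *
from rig import bot
s=bot.read_state();print(s["time_s"],s["position"].round(4),s["tcp_rot"].round(4),s["force"].round(1))
c=bot.capture("scene");np.savez("scene6.npz",**c)
cv2.imwrite("pics/c6.png",cv2.resize(c["img"][165:225,180:290],None,fx=7,fy=7,interpolation=cv2.INTER_CUBIC))
p=s["position"][:2];d=np.array([np.sin(np.radians(9)),-np.cos(np.radians(9))]);r=p-[.5195,-.2445];print("along",r@d,"lat",r@[-d[1],d[0]])
E
```

```text
10.0833 [ 0.495  -0.0836  0.1364] [[ 0.0058 -0.1547  0.988 ]
 [-0.0026  0.988   0.1547]
 [-1.     -0.0035  0.0053]] [ 1.6  0.  -2. ]
along -0.16277020066118966 lat 0.0009555777375827574
```

View pics/c6.png

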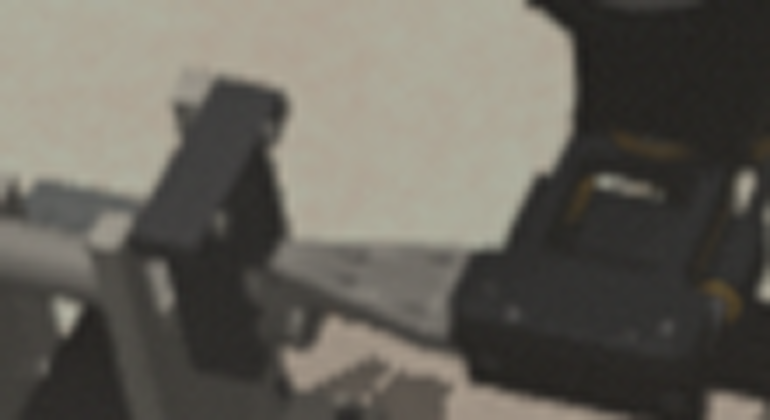

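Request:
send_rows(fingers=[0,0,0,0,0,0], dp=[[1.5,-10,0.5],[3,-22,0.5],[4.5,-34,0.5],[6.5,-46,0.5],[7.5,-54,0.5],[7.5,-54,0.5]], turn=[[0,0,0.002],[0,0,0.002],[0,0,0.002],[0,0,0.002],[0,0,0.002],[0,0,0.002]])

```text
time_s: 10.63
position: [0.5019, -0.1381, 0.1364]
tcp_rot: [[0.004, -0.155, 0.988], [-0.001, 0.988, 0.155], [-1.0, -0.002, 0.004]]
force: [0.3, -0.0, -4.5]
opening: 0.295
```

```bash
cat > st.py <<'E'
from h import *
from rig import bot
import sys
s=bot.read_state();print(s["time_s"],s["position"].round(4),s["tcp_rot"].round(4).tolist(),s["force"].round(1),s["moment"].round(2))
p=s["position"][:2];d=np.array([np.sin(np.radians(9)),-np.cos(np.radians(9))]);r=p-[.5195,-.2445];print("along",r@d,"lat",r@[-d[1],d[0]])
if len(sys.argv)>1:
    n,x,y,w,h,k=sys.argv[1],*map(int,sys.argv[2:7])
    c=bot.capture(sys.argv[7] if len(sys.argv)>7 else "scene");np.savez(n+".npz",**c)
    cv2.imwrite(f"pics/{n}.png",cv2.resize(c["img"][y:y+h,x:x+w],None,fx=k,fy=k,interpolation=cv2.INTER_CUBIC))
E
python3 st.py c7 180 165 110 60 7
```

```text
10.6333 [ 0.5019 -0.1381  0.1364] [[0.0043, -0.1552, 0.9879], [-0.0014, 0.9879, 0.1552], [-1.0, -0.0021, 0.004]] [ 0.3 -0.  -4.5] [ 0.25 -0.08 -0.04]
along -0.10782875292241656 lat -0.0007678220876549349
```

View pics/c7.png

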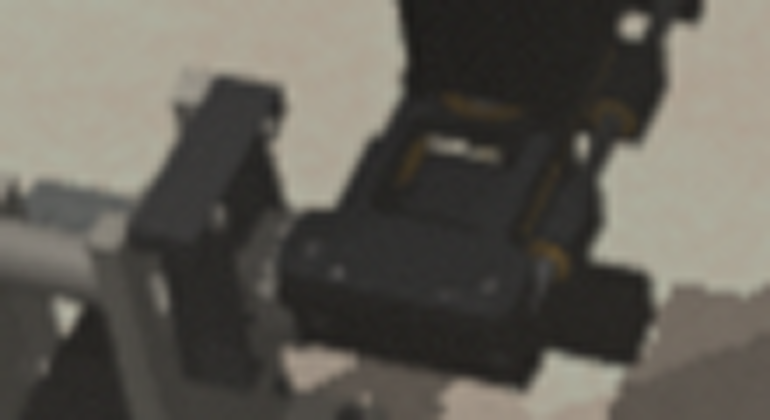

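Request:
send_rows(fingers=[0,0,0,0,0,0], dp=[[1.3,-8,0],[3,-18,0],[4.5,-28,0],[6,-38,0],[7.4,-46,0],[7.4,-46,0]], turn=[[0,0,0.002],[0,0,0.002],[0,0,0.002],[0,0,0.002],[0,0,0.002],[0,0,0.002]])

```text
time_s: 11.18
position: [0.5081, -0.1839, 0.1357]
tcp_rot: [[0.002, -0.157, 0.988], [-0.0, 0.988, 0.157], [-1.0, -0.0, 0.002]]
force: [-1.9, 2.3, -4.4]
opening: 0.296
```

```bash
python3 st.py c8 150 155 110 75 7; python3 st.py c8s 310 130 110 90 7 side
```

```text
11.1833 [ 0.5081 -0.1839  0.1357] [[0.0015, -0.1566, 0.9877], [-0.0001, 0.9877, 0.1566], [-1.0, -0.0004, 0.0015]] [-1.9  2.3 -4.4] [ 0.57  0.11 -0.1 ]
along -0.06162971319691113 lat -0.0017655450870184789
11.2333 [ 0.5085 -0.1838  0.1359] [[0.0028, -0.1568, 0.9876], [-0.001, 0.9876, 0.1568], [-1.0, -0.0015, 0.0026]] [-0.9  2.2 -3. ] [ 0.49  0.11 -0.11]
along -0.06163207831704421 lat -0.0013404430499511116
```

View pics/c8.png

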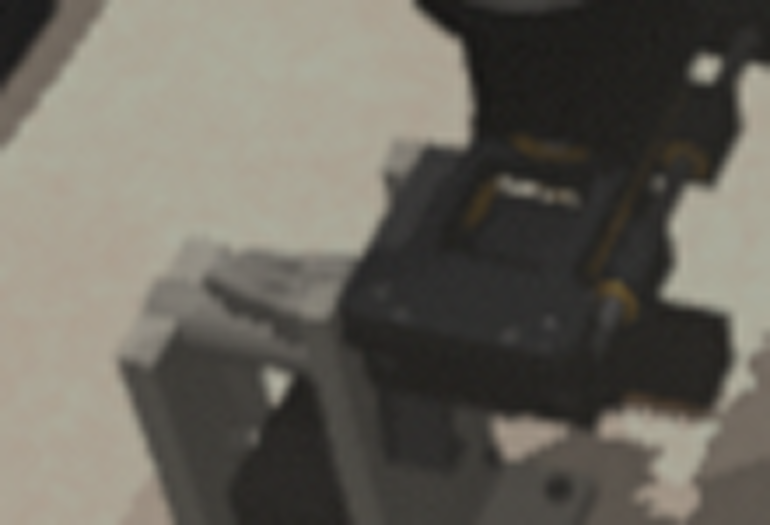

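View pics/c8s.png

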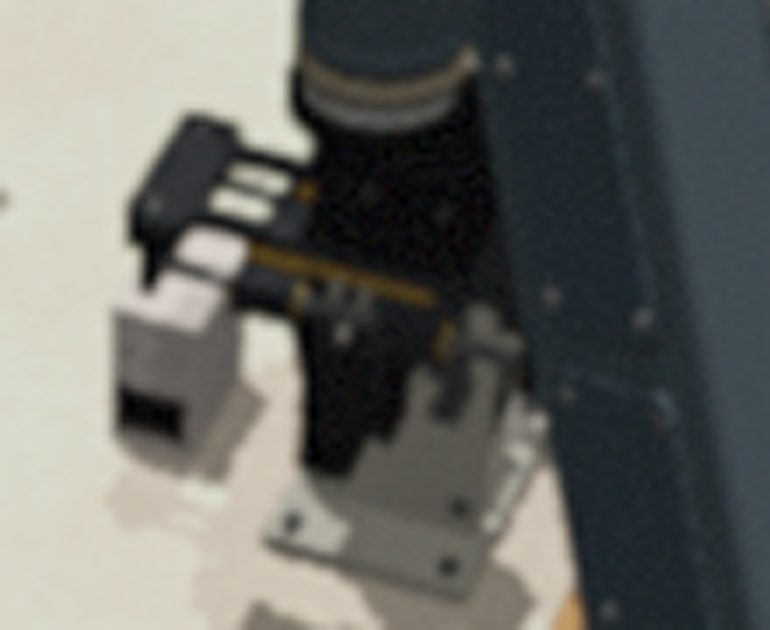

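Tip now shows past the U bracket in c8 at (215,275), so the blade is through (about 83 mm beyond the clip). Lift, gently at first.

Request:
send_rows(fingers=[0,0,0,0,0,0,0,0,0,0], dp=[[0,0,3],[0,0,7],[0,0,12],[0,0,18],[0,0,26],[0,0,34],[0,0,44],[0,0,54],[0,0,60],[0,0,60]], turn=[[0,0,0],[0,0,0],[0,0,0],[0,0,0],[0,0,0],[0,0,0],[0,0,0],[0,0,0],[0,0,0],[0,0,0]])

```text
time_s: 12.12
position: [0.5101, -0.1846, 0.1983]
tcp_rot: [[0.008, -0.157, 0.988], [-0.004, 0.988, 0.157], [-1.0, -0.005, 0.007]]
force: [0.7, 0.2, -2.5]
opening: 0.294
```

```bash
python3 st.py c9 150 135 110 85 7; python3 st.py c9s 310 100 110 90 7 side
```

```text
12.1167 [ 0.5101 -0.1846  0.1983] [[0.0076, -0.1573, 0.9875], [-0.0042, 0.9875, 0.1574], [-1.0, -0.0054, 0.0068]] [ 0.7  0.2 -2.5] [ 0.23 -0.13 -0.01]
along -0.060624449358821594 lat 7.468319636264459e-05
12.1667 [ 0.5097 -0.1844  0.1975] [[0.0065, -0.1574, 0.9875], [-0.0037, 0.9875, 0.1574], [-1.0, -0.0047, 0.0058]] [ 0.4 -0.2 -2.8] [ 0.18 -0.04  0.02]
along -0.06085784494908143 lat -0.000276762300329575
```

View pics/c9.png

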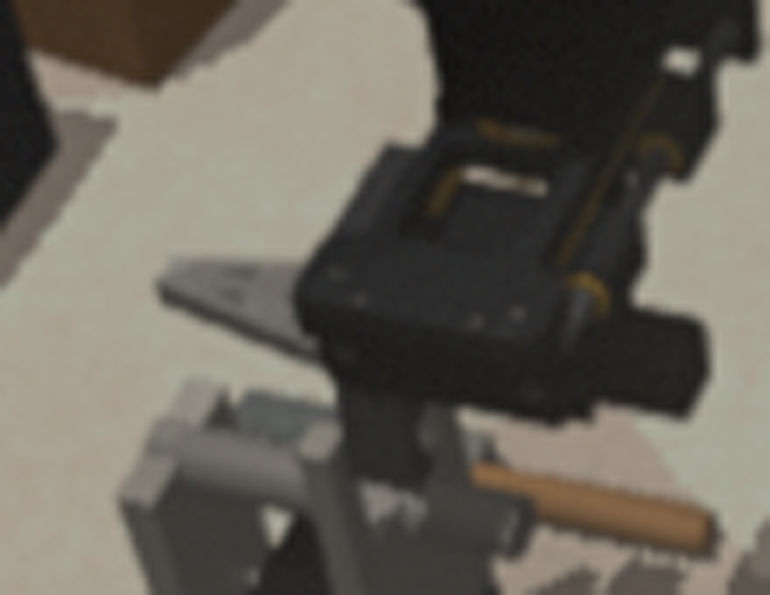

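View pics/c9s.png

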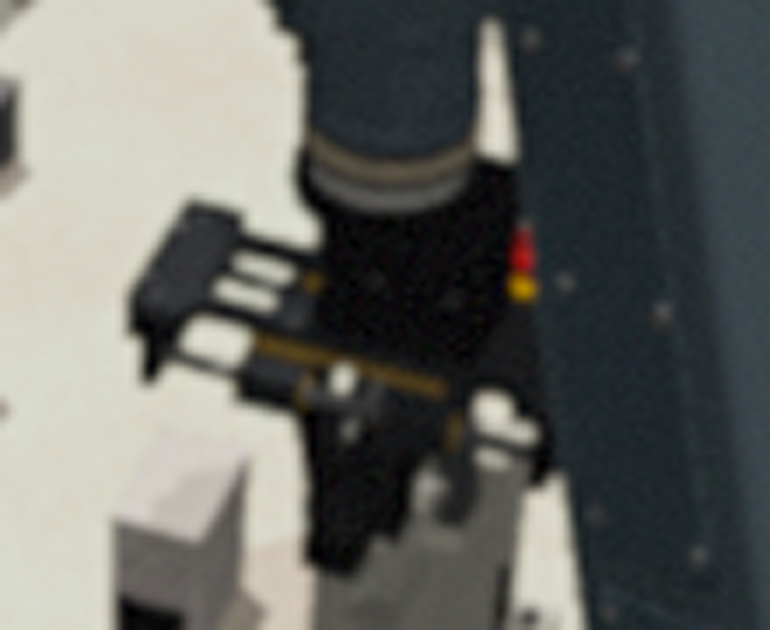

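The clip hangs on the blade clear of the rod (jaw visible at c9 (380,440), rod bare at (510,520)). Lift more and carry to above the tray.

Request:
send_rows(fingers=[0,0,0,0,0,0,0,0,0], dp=[[0,0,8],[0,0,20],[0,0,36],[0,0,54],[0,0,72],[0,0,88],[0,0,98],[0,0,100],[0,0,100]], turn=[[0,0,0],[0,0,0],[0,0,0],[0,0,0],[0,0,0],[0,0,0],[0,0,0],[0,0,0],[0,0,0]])

```text
time_s: 12.97
position: [0.5094, -0.1846, 0.2972]
tcp_rot: [[0.006, -0.157, 0.988], [-0.004, 0.988, 0.157], [-1.0, -0.005, 0.005]]
force: [-0.0, 0.2, -3.5]
opening: 0.296
```

Request:
send_rows(fingers=[0,0,0,0,0,0,0,0,0,0], dp=[[0,5,0],[1,15,0],[3,30,0],[5,48,0],[7,68,0],[9,88,0],[11,108,0],[13,128,0],[15,148,0],[17,168,0]], turn=[[0,0,0],[0,0,-0.01],[0,0,-0.02],[0,0,-0.03],[0,0,-0.04],[0,0,-0.05],[0,0,-0.07],[0,0,-0.08],[0,0,-0.09],[0,0,-0.1]])

```text
time_s: 13.8
position: [0.5255, -0.015, 0.2957]
tcp_rot: [[0.003, -0.058, 0.998], [-0.004, 0.998, 0.058], [-1.0, -0.004, 0.002]]
force: [0.3, -0.5, -3.4]
opening: 0.298
```

Request:
send_rows(fingers=[0,0,0,0,0,0,0,0,0,0], dp=[[2,20,0],[4,40,0],[6,60,0],[8,80,0],[10,98,0],[13,116,0],[15,132,0],[16,144,0],[16,150,0],[16,151,0]], turn=[[0,0,-0.02],[0,0,-0.03],[0,0,-0.04],[0,0,-0.05],[0,0,-0.06],[0,0,-0.08],[0,0,-0.09],[0,0,-0.097],[0,0,-0.097],[0,0,-0.097]])

```text
time_s: 14.63
position: [0.5406, 0.1372, 0.2945]
tcp_rot: [[-0.0, 0.037, 0.999], [-0.004, 0.999, -0.037], [-1.0, -0.004, 0.0]]
force: [1.0, -0.3, -3.8]
opening: 0.299
```

```bash
python3 st.py s10 160 120 320 240 2; python3 st.py s10s 200 80 320 240 2 side
```

```text
14.6333 [0.5406 0.1372 0.2945] [[-0.0001, 0.0375, 0.9993], [-0.0035, 0.9993, -0.0375], [-1.0, -0.0035, 0.0001]] [ 1.  -0.3 -3.8] [ 0.07 -0.1  -0.02]
along -0.3737386973418212 lat 0.08057650625749195
14.6833 [0.5408 0.1365 0.2947] [[0.0003, 0.038, 0.9993], [-0.0041, 0.9993, -0.038], [-1.0, -0.0041, 0.0004]] [ 1.1 -0.4 -3.7] [ 0.14 -0.09 -0.04]
along -0.37299150910861945 lat 0.08061397928594573
```

View pics/s10.png

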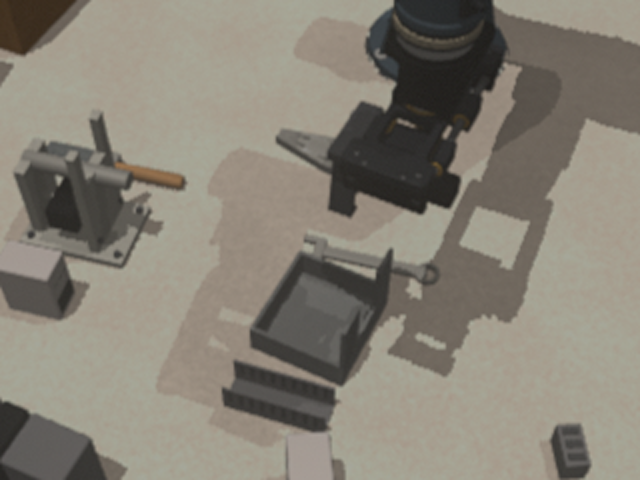

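View pics/s10s.png

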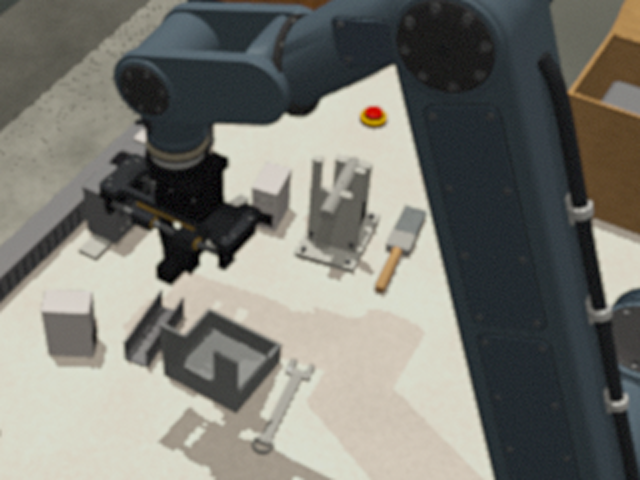

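```bash
python3 - <<'E'
from sl import *
c=dict(np.load("s10.npz"));P=cloud(c)
s=np.array([.5408,.1365]);d=np.array([-.038,-.9993]);n=np.array([.9993,-.038])
v,u=np.mgrid[0:480,0:640]
m=(u>322)&(u<342)&(v>205)&(v<228)&(P[...,2]>.2)
q=P[m];L=(q[:,:2]-s)@d;W=(q[:,:2]-s)@n
print(m.sum(),np.percentile(L,[2,20,50,80,98]).round(4),np.percentile(W,[2,50,98]).round(4),np.percentile(q[:,2],[2,50,98]).round(4))
E
```

```text
325 [0.0163 0.0278 0.0536 0.0658 0.0722] [0.0239 0.0334 0.0945] [0.2607 0.2893 0.394 ]
```

Request:
send_rows(fingers=[0,0,0,0,0,0,0,0,0,0], dp=[[0,0,-8],[1,-1,-24],[2,-2,-44],[2,-2,-64],[2,-2,-84],[2,-2,-104],[2,-2,-122],[2,-2,-134],[2,-2,-138],[2,-2,-138]], turn=[[0,0,0],[0,0,0],[0,0,0],[0,0,0],[0,0,0],[0,0,0],[0,0,0],[0,0,0],[0,0,0],[0,0,0]])

```text
time_s: 15.57
position: [0.542, 0.133, 0.1554]
tcp_rot: [[-0.003, 0.04, 0.999], [-0.005, 0.999, -0.04], [-1.0, -0.005, -0.002]]
force: [-0.2, 0.2, -3.0]
opening: 0.296
```

```bash
python3 st.py s11 240 180 140 110 5; python3 st.py s11s 230 180 140 110 5 side
```

```text
15.5667 [0.542  0.133  0.1554] [[-0.0025, 0.0398, 0.9992], [-0.0048, 0.9992, -0.0398], [-1.0, -0.0049, -0.0023]] [-0.2  0.2 -3. ] [ 0.09 -0.1  -0.01]
along -0.3693697136014308 lat 0.08128276215090449
15.6167 [0.5429 0.1333 0.1565] [[-0.0002, 0.0395, 0.9992], [-0.0046, 0.9992, -0.0395], [-1.0, -0.0046, -0.0]] [-0.1 -0.2 -2.8] [ 0.11 -0.14  0.01]
along -0.369451547515949 lat 0.08217314992349066
```

View pics/s11.png

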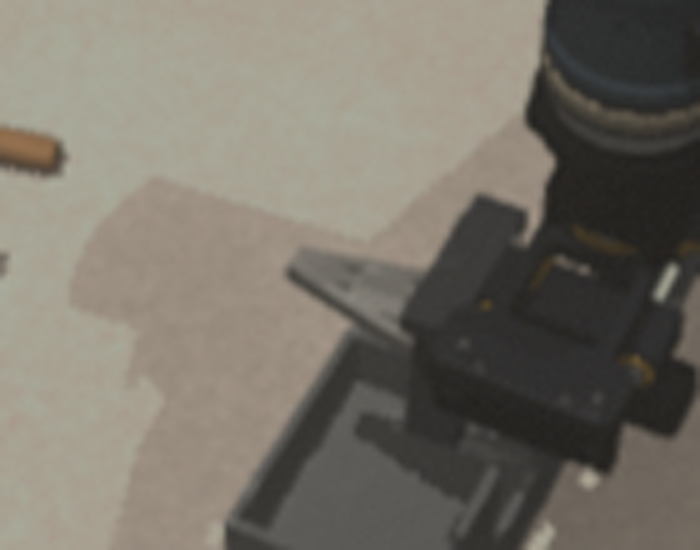

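View pics/s11s.png

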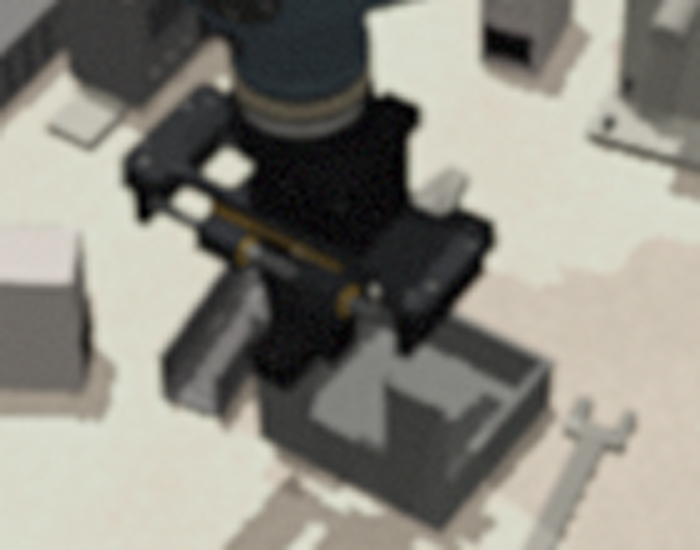

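Request:
send_rows(fingers=[0,0,0,0,0,0,0,0,0,0], dp=[[0,0,-8],[0,0,-20],[0,1,-34],[0,1,-48],[0,1,-62],[0,1,-76],[0,1,-88],[0,1,-96],[0,1,-98],[0,1,-98]], turn=[[0,0,0],[0,0,0],[0,0,0],[0,0,0],[0,0,0],[0,0,0],[0,0,0],[0,0,0],[0,0,0],[0,0,0]])

```text
time_s: 16.5
position: [0.5436, 0.1344, 0.0591]
tcp_rot: [[0.001, 0.039, 0.999], [-0.005, 0.999, -0.039], [-1.0, -0.004, 0.002]]
force: [0.1, 0.2, -3.6]
opening: 0.293
```

```bash
python3 st.py s12 240 180 140 110 5
```

```text
16.5 [0.5436 0.1344 0.0591] [[0.0015, 0.0393, 0.9992], [-0.0045, 0.9992, -0.0393], [-1.0, -0.0044, 0.0016]] [ 0.1  0.2 -3.6] [ 0.1  -0.16  0.04]
along -0.37047460347887223 lat 0.08305684404285489
```

View pics/s12.png

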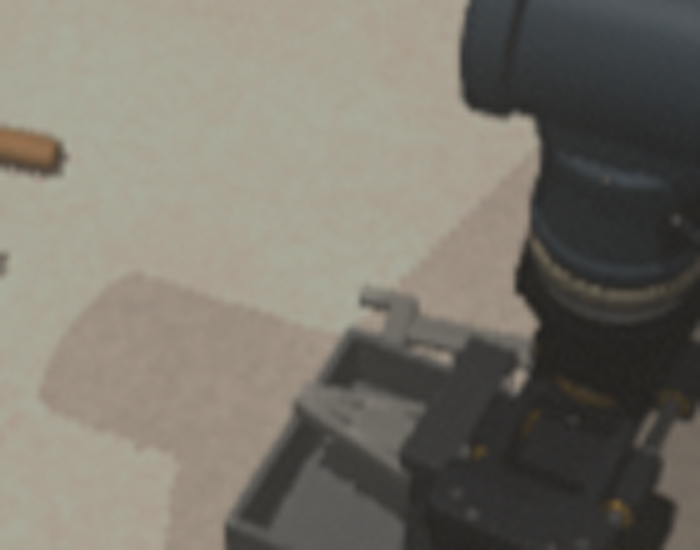

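Request:
send_rows(fingers=[0,0,0,0,0,0,0,0,0,0], dp=[[0,4,0],[0.4,10,0],[0.7,18,0],[1,26,0],[1.4,34,0],[1.7,42,0],[2,50,0],[2.4,60,0],[2.6,65,0],[2.6,65,0]], turn=[[0,0,0],[0,0,0],[0,0,0],[0,0,0],[0,0,0],[0,0,0],[0,0,0],[0,0,0],[0,0,0],[0,0,0]])

```text
time_s: 17.38
position: [0.5464, 0.2014, 0.0596]
tcp_rot: [[0.003, 0.038, 0.999], [-0.003, 0.999, -0.038], [-1.0, -0.003, 0.003]]
force: [0.9, -0.8, -3.9]
opening: 0.297
```

```bash
python3 st.py s13 240 200 140 110 5
```

```text
17.3833 [0.5464 0.2014 0.0596] [[0.0029, 0.0381, 0.9993], [-0.0033, 0.9993, -0.038], [-1.0, -0.0032, 0.003]] [ 0.9 -0.8 -3.9] [ 0.12 -0.1  -0.02]
along -0.4362454188783985 lat 0.09636669939584738
```

View pics/s13.png

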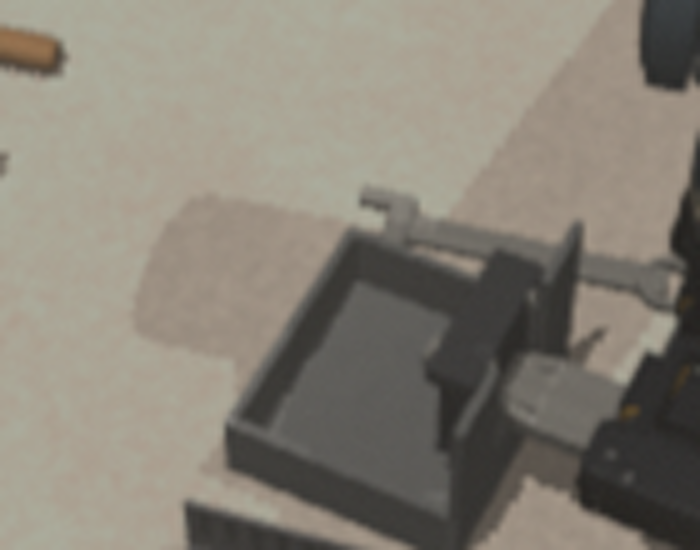

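Request:
send_rows(fingers=[0,0,0,0,0,0,0,0,0], dp=[[0,6,0],[0.4,14,0],[0.7,24,0],[1,34,0],[1.6,44,0],[2,54,0],[2.4,62,0],[2.8,70,0],[2.8,70,0]], turn=[[0,0,0],[0,0,0],[0,0,0],[0,0,0],[0,0,0],[0,0,0],[0,0,0],[0,0,0],[0,0,0]])

```text
time_s: 18.18
position: [0.5495, 0.2727, 0.0597]
tcp_rot: [[0.004, 0.037, 0.999], [-0.003, 0.999, -0.037], [-1.0, -0.003, 0.004]]
force: [-0.5, -0.8, -1.8]
opening: 0.293
```

```bash
python3 st.py s14 240 200 140 110 5
```

```text
18.1833 [0.5495 0.2727 0.0597] [[0.0039, 0.0366, 0.9993], [-0.003, 0.9993, -0.0366], [-1.0, -0.0028, 0.004]] [-0.5 -0.8 -1.8] [ 0.06 -0.11 -0.04]
along -0.5061589677156647 lat 0.11050183766067928
```

View pics/s14.png

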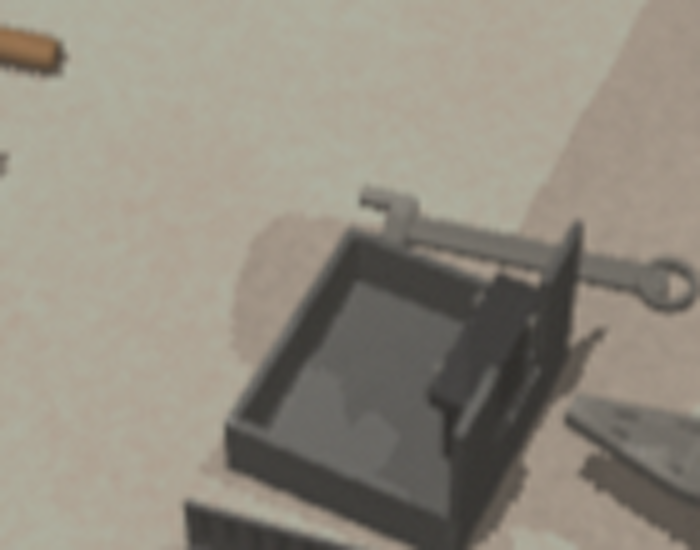

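```bash
python3 - <<'E'
from sl import *
c=dict(np.load("s14.npz"));P=cloud(c)
for u,v in ((445,345),(437,336),(454,356),(510,320),(505,298),(522,378),(512,250),(380,257),(325,258+20)): print(u,v,P[v,u].round(3))
v,u=np.mgrid[0:480,0:640]
slices(c,(u>320)&(u<355)&(v>250)&(v<295),[(.07,.1),(.1,.13)],15)
E
python3 - <<'E'
from rig import bot
import cv2
c=bot.capture("scene");cv2.imwrite("pics/s15.png",c["img"])
E
```

```text
445 345 [0.598 0.362 0.036]
437 336 [0.578 0.341 0.026]
454 356 [ 0.593  0.39  -0.003]
510 320 [0.472 0.48  0.026]
505 298 [0.417 0.459 0.024]
522 378 [0.594 0.53  0.016]
512 250 [0.27  0.447 0.026]
380 257 [ 0.408  0.152 -0.   ]
325 278 [0.524 0.052 0.001]
(0.07, 0.1) [326 251  29  44 436] 436 [547.7  89.4] [ 33.  122.5] 87.7 z 0.0888
(0.1, 0.13) [348 251   6   8  28] 28 [508.2 104.2] [20.9  6.3] 0.0 z 0.1066
(0.1, 0.13) [331 274   9  16  53] 53 [589.8 100.9] [ 5.6 39.4] 88.1 z 0.108
```

View pics/s15.png

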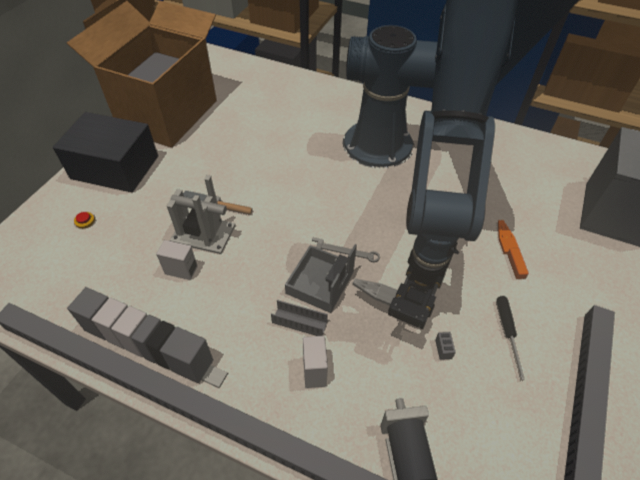

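Request:
send_rows(fingers=[0,0,0,0,0,0,0,0,0,0], dp=[[-10,10,0],[-30,15,0],[-50,15,0],[-65,15,-5],[-70,15,-15],[-70,15,-30],[-70,15,-42],[-70,15,-50],[-70,15,-51],[-70,15,-51]], turn=[[0,0,0],[0,0,0],[0,0,0],[0,0,0],[0,0,0],[0,0,0],[0,0,0],[0,0,0],[0,0,0],[0,0,0]])

```text
time_s: 19.12
position: [0.4789, 0.2859, 0.0079]
tcp_rot: [[0.001, 0.038, 0.999], [-0.004, 0.999, -0.038], [-1.0, -0.004, 0.002]]
force: [0.5, 0.5, -2.5]
opening: 0.296
```

```bash
python3 st.py
```

```text
19.1167 [0.4789 0.2859 0.0079] [[0.0015, 0.0376, 0.9993], [-0.0045, 0.9993, -0.0375], [-1.0, -0.0044, 0.0016]] [ 0.5  0.5 -2.5] [-0.02 -0.09  0.01]
along -0.5302423301358982 lat 0.04287570148891567
```

Request:
send_rows(fingers=[0,0,0,0,0], dp=[[0,0,-3],[0,0,-5],[0,0,-6],[0,0,-6],[0,0,-6]], turn=[[0.004,0,0],[0.004,0,0],[0.004,0,0],[0.004,0,0],[0.004,0,0]])

```text
time_s: 19.53
position: [0.4791, 0.2859, 0.0021]
tcp_rot: [[0.002, 0.038, 0.999], [-0.0, 0.999, -0.038], [-1.0, -0.0, 0.002]]
force: [0.6, 0.2, -1.5]
opening: 0.296
```

Force eased from -2.5 to -1.5 N, so the wedge is about touching the bench. Release slowly, then rise.

Request:
send_rows(fingers=[0.35,0.4,0.5,0.6,0.6,0.6], dp=[[0,0,0],[0,0,0],[0,0,0],[0,0,0],[0,0,0],[0,0,0]], turn=[[0,0,0],[0,0,0],[0,0,0],[0,0,0],[0,0,0],[0,0,0]])

```text
time_s: 20.03
position: [0.4792, 0.2859, 0.0022]
tcp_rot: [[0.002, 0.038, 0.999], [-0.0, 0.999, -0.038], [-1.0, -0.0, 0.002]]
force: [0.2, -1.1, -0.3]
opening: 0.572
```

Request:
send_rows(fingers=[0.6,0.6,0.6,0.6,0.6,0.6,0.6,0.6], dp=[[0,0,15],[0,0,40],[0,0,80],[0,0,120],[0,0,160],[0,0,200],[0,0,200],[0,0,200]], turn=[[0,0,0],[0,0,0],[0,0,0],[0,0,0],[0,0,0],[0,0,0],[0,0,0],[0,0,0]])

```text
time_s: 20.7
position: [0.4808, 0.2866, 0.2052]
tcp_rot: [[0.009, 0.038, 0.999], [0.002, 0.999, -0.038], [-1.0, 0.002, 0.009]]
force: [0.1, 0.1, -1.1]
opening: 0.603
```

```bash
python3 - <<'E'
from sl import *
from rig import bot
s=bot.read_state();print(s["time_s"],s["position"],s["force"])
c=bot.capture("scene");cv2.imwrite("pics/s16.png",c["img"]);P=cloud(c)
d=bot.capture("side");cv2.imwrite("pics/s16s.png",d["img"])
x,y,z=P[...,0],P[...,1],P[...,2]
v,u=np.mgrid[0:480,0:640]
m=(abs(x-.48)<.03)&(y>.12)&(y<.335)&(z>.006)&(z<.04)
info("wedge",P[m])
for a in np.arange(.14,.33,.02):
    k=m&(abs(y-a)<.01); print(a.round(2),k.sum(),np.median(z[k]).round(4))
E
```

```text
20.7 [0.48078926 0.28662859 0.20522905] [ 0.05063844  0.08080759 -1.12412782]
wedge 952 [479.5 236.7] [183.1  45.3] 85.5 z 0.0114
0.14 12 0.0088
0.16 57 0.0088
0.18 90 0.0093
0.2 107 0.0093
0.22 119 0.0095
0.24 117 0.0093
0.26 111 0.0239
0.28 117 0.0238
0.3 117 0.0244
0.32 105 0.0245
```

View pics/s16.png

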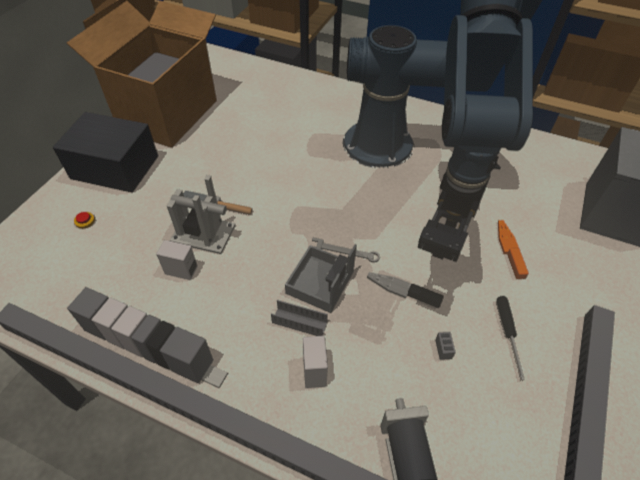

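View pics/s16s.png

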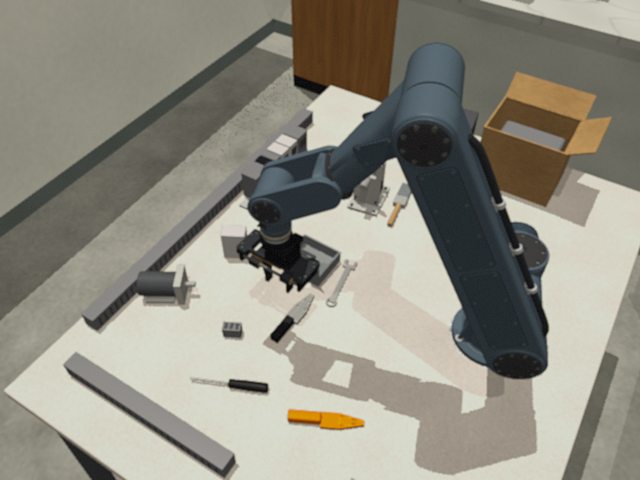

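The wedge lies flat at scene (405,289): its blade and handle tops read about 9 and 24 mm. The clip stands in the tray at (340,270), and the other items look as they did at the start.

```bash
python3 -c "
from rig import bot
print(bot.hand_in())"
```

```text
the job is handed in; nothing more can be done
None
```

The clip is off the guide rod and standing in the parts tray, the wedge is lying flat on the bench, and I handed the job in at about 21 s. `hand_in()` gives no verdict.

**What I did:**
1. Gripped the wedge's handle, then regripped it about 5 mm lower because the first grip sat too high.
2. Slid it along about 20 mm above the rod's axis until the tip came out past the U bracket.
3. Lifted the clip off on the blade and lowered it through the slotted plate.
4. Drew the wedge back about 138 mm, 13 mm more than stated, so the clip stripped off into the tray.
5. Laid the wedge down, released it and raised the arm to 0.2 m.

**Last checks, from the cameras:**
- **Clip:** it stands in the tray next to the end plate, its top about 89 mm above the bench. That puts its origin at about 20 mm, under the 60 mm limit, and it is clear of the wedge.
- **Wedge:** it lies level, with the blade top at about 9 mm and the handle top at about 24 mm. The true heights are 10 and 26 mm, so the 1–2 mm gap is within calibration.
- **Other things:** they look unmoved in the scene and side views. I compared these by eye, not by measurement.
- **Forces:** at the end of each move they read only a few newtons.

**Not fully confirmed:**
- **Jaw angles:** these were never measured; I took the jaws as spread because the tip was through and the clip stayed on the blade.
- **Camera disagreement:** the scene camera read about 4 mm further along x than the wrist camera and robot, so I went by the wrist camera.

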